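# Light the storage case and hold its lid open

### The arm

A 6-joint arm with a two-finger parallel gripper is mounted at the origin on the work surface. World frame = base frame: x ahead of the robot, y to its left, z up, the work surface at z = 0. Lengths are in m, angles in rad, forces in N, time in s.
With the tool pointing down it reaches from about 0.35 to 0.975 m from the base axis. Payload 4.9 kg.
Tool frame: the origin (TCP) lies on the centre line of the jaws, within the pads' length; the fingertips stand manip.tip_reach ahead of it and the grasp point (between the pads) is the TCP (manip.tip_reach is the distance from the TCP to the fingertips, in m); z points along the fingers, y is the line along which they close (so a half turn about z gives the same grasp; the last joint's range is limited). The gripper opens to 85 mm and grips with 20 to 120 N. Pads are 22 mm wide; open, the fingers measure 114 mm over their backs; the gripper's body (76 mm by 85 mm) begins 54 mm behind the grasp point. The pads swing forward as they close: fully open they stand 13 mm farther back than shut.
Start: joints at [-1.427, 0.053, 1.613, -0, 1.476, -0.119], TCP at [0.162, -0.604, 0.25] pointing down, gripper open.
Joint ranges: [-3.01, 3.01], [-1.01, 2.22], [0.06, 2.58], [-1.02, 4.17], [0.09, 2.62], [-3.14, 3.14]. Speed limits (rad/s): [2.57, 2.57, 3.14, 3.14, 3.14, 3.14].

### API

Orientations are given as a unit quaternion [w, x, y, z].
In Python, from plant import manip gives the robot as it stands. The module is installed in compiled form; this text tells all that it offers.
- The arm moves only by the tool move_arm, never from a script. Its argument "rows" is a list of rows, each a list of 7 numbers: the shift along the tool's x, y, z in cm, then the turn, a rotation vector about the tool's x, y, z in degrees, then the opening, from -1 (shut) to 1 (fully open). In form: [[tx, ty, tz, ax, ay, az, jaw], ...]. A call has 1 to 20 rows; each row shifts and turns the commanded pose from where the row before left it, along the tool's axes as they then stand; what a row does not reach is not made up. A row lasts 1/12 s, in which the tool goes at most 41.7 mm and 7.16 degrees, less where a joint would pass 70% of its speed; a pose out of reach is approached as far as the arm can. A call is refused whole if a number of a shift passes 4.17 or a number of a turn 7.16, either way. A call with a gripper value outside its range is refused whole. The fingers move at their own pace and stop on an object; the grip force is fixed at half the most. Time passes only in rows, so rows that do not move let the fingers close. It gives the time, the measured TCP pose, the force, the opening and the grip force at its end, in the units of the state.
- manip.state(): the state, without advancing time (a new reading comes with each control period).
- manip.grab_frame(name): name is "side" or "top"; returns a dict with "img" (420x560x3 uint8, blue, green, red), "mtx" (3x3 intrinsics, pixels), "k1" (the pictures are not rectified: a ray, as slopes to the right and down, at radius r is drawn at 1 + k1 r^2 times it, then the intrinsics apply), "R" (3x3) and "t" (3): a world point X has camera coordinates R X + t. Camera axes: x right, y down, z forward; pixel columns grow to the right and rows downward; lengths in m; the calibration is good to about 2 mm. A picture is of the moment at which its call begins. There is no depth.
- manip.job_done(): hands the job in; it is judged then, once.
The state is a dict: "time": time; "joint_pos": joint angles; "joint_vel": joint speeds; "joint_efforts": joint torques, N m; "tool_pos": TCP position; "tool_rot": TCP orientation; "contact_force": force on the tool from outside, world axes, zero at the start; "ft_torque": the same for the moment, N m; "gripper_width": opening from 0.0 (shut) to 1.0 (fully open); "grasp_force": force on a finger pad.
Only numpy, scipy, OpenCV 4.12 (cv2) and the standard library are available. Lean on these libraries where they do the work, as an engineer would, in place of code of your own. Each camera call takes 0.05 s, during which the arm holds its last target. There are 200 camera calls.

### The job

I want to search the steel storage case with both hands: first swing the puck lamp's folded head up to 70 degrees from its closed position so that it shines into the case, and let go of it, with the case still shut. Then lift the case's lid, which falls shut by itself, to 55 degrees and keep holding it there with the gripper: finish while holding it, do not let go. Both angles should be right to within 5 degrees, and nothing else on the shelf may be moved.

Things in the scene. Friction and masses are not known exactly. Their poses are not given: they have to be found in the camera images.
- case: bare sheet-steel storage case with a flat lid of the same steel, 170 (its x) x 200 (its y) x 60 mm high without the lid, fixed to the shelf; origin under its centre, x from the side with the pull to the hinge side, z up. The lid is 6 mm thick, its top at z = 68 mm when shut. The pull sticks out level from the middle of the lid's -x edge, beyond the case.
- lid (a joint): angle of the case's lid, rad: 0 shut, growing as it opens upward, stop at 1.45. It turns freely about the hinge along the case's y axis at its +x rim and falls shut when let go anywhere in its range; about 0.32 kg (varies by a third), 1 to 2.5 N lifts it at the pull
- lid_pull (a point): centre of the black barrel pull of the lid: a bar 18 mm in diameter and 36 mm long, parallel to the hinge, on a neck 12 mm wide and 8 mm thick; 205 mm from the hinge and 35 mm beyond the lid's edge, 65 mm above the shelf when shut. It moves with the lid; its flat ends can be pinched along the hinge direction at every lid angle
- lid_hinge (a point): middle of the lid's hinge axis: on the case at x = 85, y = 0, z = 60 mm; does not move. In the case's frame at lid angle a the pull lies from here at x = -205 cos a + 5 sin a, z = 205 sin a + 5 cos a mm
- lamp: portable LED puck lamp, fixed to the shelf: a round grey body 90 mm in diameter and 68 mm high with a small steel toggle on its side, and a round white head folded flat on top; origin under the body's centre, x from the side with the pull to the hinge side, z up
- lamp_head (a joint): angle of the lamp's head, rad: 0 folded flat, growing as it is raised, stop at 1.9; starts between 0 and 0.25. Stiff friction hinge (about 0.14 N m, 1 to 2 N at the pull): it stays where it is left
- lamp_pull (a point): centre of the black barrel pull of the lamp head (a disc 84 mm in diameter, 18 mm thick, its underside the light): a bar 18 mm in diameter and 36 mm long, parallel to the hinge, on a neck 12 mm wide and 8 mm thick; 115 mm from the hinge, 31 mm beyond the disc's rim, 79 mm above the shelf when folded. It moves with the head; its flat ends can be pinched along the hinge direction
- lamp_hinge (a point): middle of the head's hinge axis, which is parallel to the lamp's y axis: on the lamp at x = 42, y = 0, z = 74 mm; does not move. In the lamp's frame at head angle a the pull lies from here at x = -115 cos a + 5 sin a, z = 115 sin a + 5 cos a mm
- kettle_lid: bystander: stainless kettle lid, 92 mm in diameter, 36 mm high; origin under its centre
- funnel: bystander: grey funnel standing on its wide rim, 92 mm in diameter, 90 mm high; origin under its centre
- mug: bystander: white mug, 76 mm in diameter, 85 mm high; origin under its centre
- canister: bystander: steel tea canister, 68 mm in diameter, 110 mm high; origin under its centre
- jar: bystander: glass jar with a steel cap, 60 mm in diameter, 90 mm high; origin under its centre
- bento_lower: bystander: lower of two stacked bento boxes, 116 x 176 x 52 mm; origin under its centre
- bento_upper: bystander: upper bento box, 116 x 176 x 52 mm, standing on the lower one; origin under its centre
- spoon: bystander: steel spoon 180 mm long lying on the shelf; origin under its middle
There are look-alikes about, which are no part of the job. What is shaped like the lamp but purple is not meant.

How it is judged:
On the way, in this order (a step that is already met when the one before it is completed fails the run):
1. the lamp head stands at 70 degrees, let go, with the case still shut (value of joint lamp_head between 1.134 and 1.309 rad and contact force between lamp and the fingers below 0.1 N and value of joint lid below 0.09 rad), for 0.3 s.
2. the gripper holds the case's lid at 55 degrees (value of joint lid between 0.873 and 1.047 rad and contact force between case and the fingers above 0.3 N), for 0.3 s.
At the end, for the whole second after the job is handed in: The lamp head stands at 70 degrees (within 5), not touched by the fingers; the case's lid is at 55 degrees (within 5), at rest and held up by the fingers alone (contact over 0.3 N); every bystander within 20 mm of where it began. It ends holding (all of step 2 and value of joint lamp_head between 1.134 and 1.309 rad and velocity of joint lid between -0.1 and 0.1 rad/s and contact force between lamp and the fingers below 0.1 N and distance of each of kettle_lid, funnel, mug, canister, jar, bento_lower, bento_upper, spoon from where it was at the start of the episode below 0.02 m); the arm keeps its last pose, push and grip.
It fails at once if a bystander was moved by more than 20 mm (distance of any of kettle_lid, funnel, mug, canister, jar, bento_lower, bento_upper, spoon from where it was at the start of the episode above 0.02 m).
It also fails if it takes over 61 s, if anything falls off the work surface, if the arm or the gripper's body presses on something with over 40 N, if the wrist force passes 120 N, or if a joint passes its speed limit or range.

## Working session

There is one attempt and no reset: what is moved stays moved. The work goes in short steps, Python scripts to look and compute and a tool call to move; the robot and the scene stay as the last step left them, time stands still between calls to the robot, and variables do not carry over. Pictures are saved under pics/ and viewed, at most 10 in all, crops included, and the job is handed in when it is done.

Besides the shell and the picture viewer there is one more tool, called as name([rows], argument=value, ...), one row to a line, values as JSON. move_arm: Moves the arm, as the interface text tells. Its arguments: {"type":"object","properties":{"rows":{"type":"array","items":{"type":"array","items":{"type":"number"}}}},"required":["rows"]}

```bash
mkdir -p pics; cat > h.py <<'E'
import numpy as np, cv2
from plant import manip
def save(name):
    f=manip.grab_frame(name); np.savez(f'{name}.npz',**f); return f
def load(name): return dict(np.load(f'{name}.npz'))
def proj(f,X):
    X=np.atleast_2d(X)@f['R'].T+f['t']; s=X[:,:2]/X[:,2:]; r2=(s**2).sum(1,keepdims=True)
    s=s*(1+float(f['k1'])*r2); return s@f['mtx'][:2,:2].T+f['mtx'][:2,2]
def ray(f,uv):
    d=(np.array(uv,float)-f['mtx'][:2,2])/[f['mtx'][0,0],f['mtx'][1,1]]; s=d.copy()
    for _ in range(30): s=d/(1+float(f['k1'])*(s@s))
    return -f['R'].T@f['t'], f['R'].T@np.r_[s,1]
def atz(f,uv,z):
    c,d=ray(f,uv); return c+d*(z-c[2])/d[2]
E
python3 - <<'E'
from h import *
for n in('side','top'):
    f=save(n); cv2.imwrite(f'pics/{n}0.png',cv2.resize(f['img'],(784,588)))
    print(n,-f['R'].T@f['t'],f['mtx'][0,0],float(f['k1']))
print(manip.state(),manip.tip_reach)
E
```

```text
side [0.20172777 0.81499327 0.84805938] 392.2632359538781 -0.008466671476443597
top [ 0.47855641 -0.0132911   1.45471771] 496.8964879009243 -0.09212221444523847
{'time': 0.1, 'joint_pos': array([-1.42701238e+00,  5.33066417e-02,  1.61414011e+00, -4.03287148e-05,
        1.47601618e+00, -1.19011300e-01]), 'joint_vel': array([-2.57906156e-04, -6.95779340e-04, -1.48766325e-03,  9.61808200e-05,
       -1.85773215e-04,  2.14932620e-03]), 'joint_efforts': array([ 6.13056818e-04, -3.94905245e+01, -3.71362996e+01, -7.09101096e-05,
        3.89428809e-03, -9.63986224e-06]), 'tool_pos': array([ 0.16227041, -0.60302159,  0.24918604]), 'tool_rot': array([-9.34819412e-04,  9.91379060e-01,  1.31021699e-01, -3.16531683e-05]), 'contact_force': array([ 0.74820532, -0.51965441, -1.22981869]), 'ft_torque': array([ 0.01052668,  0.03062696, -0.00573145]), 'grasp_force': 0.0, 'gripper_width': 0.9976698648639537} 0.019
```

View pics/side0.png

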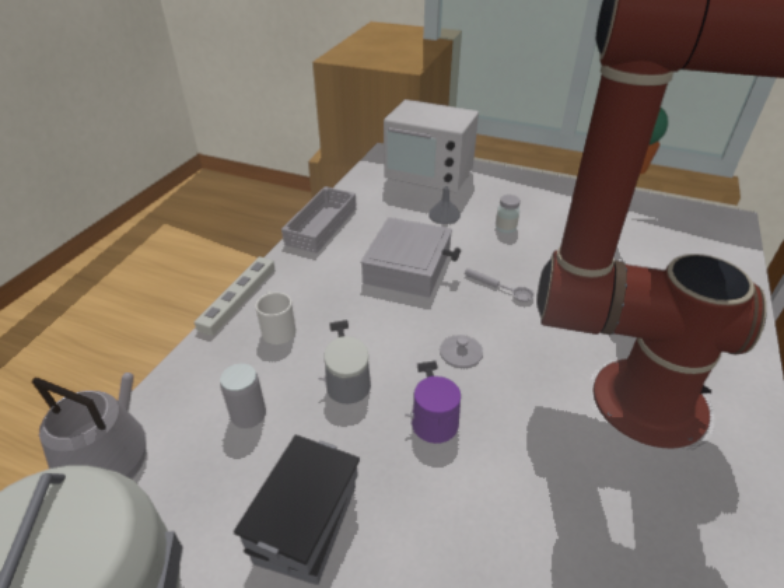

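View pics/top0.png

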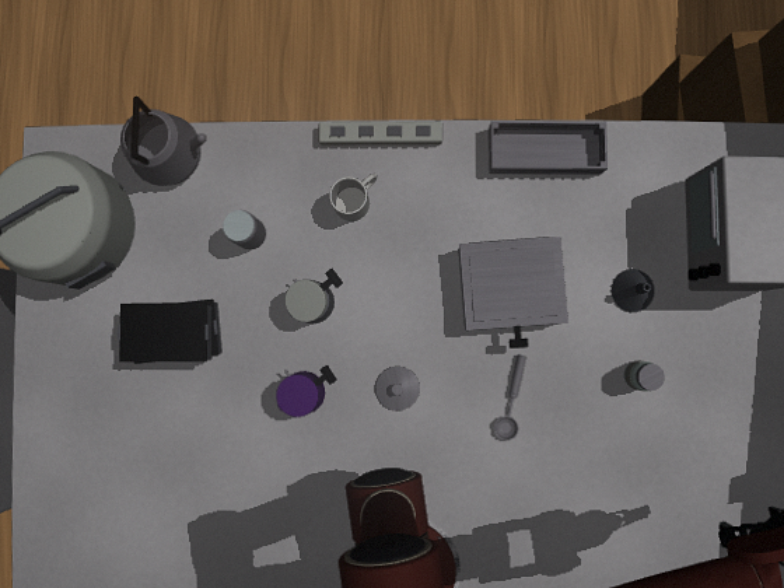

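The top view has two lamp shapes: a white head on a grey body at (307,300) with its pull at (333,279), and a purple one at (300,393). The white and grey one fits the description, and purple is excluded. The case is at (513,283) with its pull at (518,337). I'll confirm both in an enlarged mosaic.

```bash
python3 - <<'E'
from h import *
T=load('top');S=load('side')
def c(f,x,y): 
    o=cv2.resize(f['img'][y:y+60,x:x+80],(400,300),interpolation=cv2.INTER_CUBIC)
    for i in range(0,80,10): cv2.putText(o,str(x+i),(i*5,8),0,.3,(0,255,255));cv2.line(o,(i*5,10),(i*5,14),(0,255,255))
    for i in range(10,60,10): cv2.putText(o,str(y+i),(0,i*5+3),0,.3,(0,255,255));cv2.line(o,(20,i*5),(24,i*5),(0,255,255))
    return cv2.convertScaleAbs(o,alpha=1.4)
m=np.vstack([np.hstack([c(T,190,180),c(S,215,220)]),np.hstack([c(T,325,190),c(S,255,150)])])
cv2.imwrite('pics/m.png',m)
E
```

```text
(no output)
```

View pics/m.png

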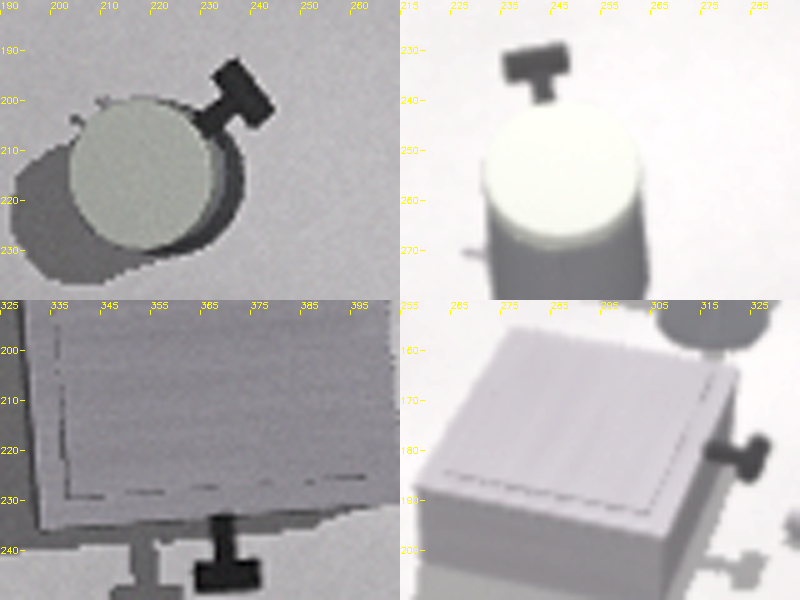

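The mosaic confirms it. The white and grey lamp has its pull at about top (238.6,198.6) and side (242.2,232.6). The case pull is at about top (370.5,245) and side (325.6,181.5), and the lid is shut. Next I fit the poses.

```bash
cat > fit.py <<'E'
from h import *
from scipy.optimize import least_squares
T=load('top');S=load('side')
def W(p,L):
    c,s=np.cos(p[2]),np.sin(p[2]); L=np.atleast_2d(L)
    return np.c_[p[0]+c*L[:,0]-s*L[:,1],p[1]+s*L[:,0]+c*L[:,1],L[:,2]]
# lamp
def lam(q):
    a=q[3];u=np.array([np.cos(a),0,-np.sin(a)]);n=np.array([np.sin(a),0,np.cos(a)])
    h=np.array([.042,0,.074]); pull=h-.115*u+.005*n; disc=h-.042*u+.014*n
    return W(q,[pull,disc,])
def rl(q):
    P=lam(q)
    return np.r_[(proj(T,P)-[[238.6,198.6],[218.2,214.4]]).ravel(),(proj(S,P)-[[242.2,232.6],[247,253.3]]).ravel()]
g=atz(T,(218,214),.08)
for y in (-2,2.6,0.5,-.8):
    r=least_squares(rl,[g[0],g[1],y,.1]); print('lamp',r.x,r.cost,np.round(r.fun,1))
g=atz(T,(366,202),.06)
corn=[[-.085,.1,.068],[.085,.1,.068],[.085,-.1,.068],[-.085,-.1,.068]]
def rc(q):
    P=W(q,[[-.12,0,.065]]+corn)
    return np.r_[(proj(T,P)-[[370.5,244.5],[333,235.8],[328.6,174.3],[400.7,170],[405,230.7]]).ravel(),
      (proj(S,P[[0,1,4]])-[[325.6,181.5],[258.5,187.5],[307.5,197.5]][:1]+0*P[[0],:2]).ravel()[:2]]
r=least_squares(rc,[g[0],g[1],0]);print('case',r.x,r.cost,np.round(r.fun,1))
print(W(r.x,[-.12,0,.065]))
# bystanders approx (top)
for n,uv,z in [('canister',(171,163),.11),('mug',(250,140),.085),('kettlelid',(284,277),.02),('purple',(214,281),.08),('funnel',(452,207),.03),('spoon1',(369,255),.01),('spoon2',(360,306),.01),('purplepull',(235,267),.08)]: print(n,atz(T,uv,z).round(3))
E
python3 fit.py
```

```text
lamp [ 0.55629591  0.19172621 -4.07063126  0.1737954 ] 0.6472745564708622 [ 0.4  0.2 -0.5  0.5 -0.4  0.2 -0.2 -0.7]
lamp [0.55629591 0.19172621 2.21255405 0.1737954 ] 0.6472745564709473 [ 0.4  0.2 -0.5  0.5 -0.4  0.2 -0.2 -0.7]
lamp [0.55629591 0.19172621 2.21255404 0.17379542] 0.6472745564707791 [ 0.4  0.2 -0.5  0.5 -0.4  0.2 -0.2 -0.7]
lamp [ 0.50710822  0.25968847 -0.93917235  2.80649009] 8.898001891143945 [-0.5  0.5  2.1 -0.4 -0.3 -1.5 -0.3  3.2]
case [ 0.59086895 -0.2200417   0.06524895] 1.6139010982551172 [-0.5  0.8  0.5 -0.7  0.6  0.4 -0.7  0.1 -0.1 -0.3 -0.4 -0.6]
[[ 0.4711243  -0.22786602  0.065     ]]
canister [0.697 0.323 0.11 ]
mug [0.765 0.107 0.085]
kettlelid [0.38  0.013 0.02 ]
purple [0.372 0.205 0.08 ]
funnel [ 0.581 -0.472  0.03 ]
spoon1 [ 0.443 -0.233  0.01 ]
spoon2 [ 0.296 -0.206  0.01 ]
purplepull [0.411 0.147 0.08 ]
```

move_arm([
  [0,0,0,0,0,-7,1],
  [0,0,0,0,0,-7,1],
  [0,0,0,0,0,-7,1],
  [0,0,0,0,0,-7,1],
  [0,0,0,0,0,-7,1],
  [0,0,0,0,0,-7,1],
  [0,0,0,0,0,-7,1],
  [0,0,0,0,0,-7,1],
  [0,0,0,0,0,-7,1],
  [0,0,0,0,0,-7,1],
  [0,0,0,0,0,-7,1],
  [0,0,0,0,0,-7,1],
  [0,0,0,0,0,-7,1],
  [0,0,0,0,0,-7,1],
  [0,0,0,0,0,-7,1],
  [0,0,0,0,0,-7,1],
])

```text
time: 1.43
tool_pos: [0.1623, -0.6032, 0.2495]
tool_rot: [-0.0, 0.443, 0.896, 0.001]
contact_force: [0.5, -0.1, -0.5]
gripper_width: 1.001
grasp_force: 0.0
```

```bash
cat > go.py <<'E'
from h import *
import sys
from scipy.spatial.transform import Rotation as Ro
LP=[.55629591,.19172621,2.212554]; CP=[.59086895,-.2200417,.06524895]
def pull(P,a,arm,hx,hz):
    c,s=np.cos(P[2]),np.sin(P[2]); x=hx-arm*np.cos(a)+.005*np.sin(a); z=hz+arm*np.sin(a)+.005*np.cos(a)
    return np.array([P[0]+c*x,P[1]+s*x,z])
lamp=lambda a:pull(LP,a,.115,.042,.074)
lid=lambda a:pull(CP,a,.205,.085,.060)
def rel(target,yaw):   # remaining move in tool axes, cm; turn about z, deg
    s=manip.state(); q=s['tool_rot']; R=Ro.from_quat([q[1],q[2],q[3],q[0]])
    d=R.inv().apply(np.array(target)-s['tool_pos'])*100
    y=R.apply([0,1,0]); e=(np.degrees(yaw-np.arctan2(y[1],y[0]))+90)%180-90
    print('t',round(s['time'],2),'pos',s['tool_pos'].round(4),'need cm',d.round(2),'turn z',round(-e,2),'zaxis',R.apply([0,0,1]).round(3),'w',round(s['gripper_width'],3),'gf',round(s['grasp_force'],1),'F',s['contact_force'].round(1),'q',s['joint_pos'].round(2))
    return R
E
python3 - <<'E'
from go import *
p=lamp(.174);print(p); rel(p+[0,0,.12],LP[2]+np.pi/2)
E
```

```text
[0.5984364  0.13533433 0.09883368]
t 1.43 pos [ 0.1623 -0.6032  0.2495] need cm [32.17 79.5   3.16] turn z 0.63 zaxis [-0.     0.001 -1.   ] w 1.001 gf 0.0 F [ 0.5 -0.1 -0.5] q [-1.43  0.05  1.61  0.    1.48 -2.08]
```

move_arm([
  [1.5,3.7,0,0,0,0,1],
  [1.5,3.7,0,0,0,0,1],
  [1.5,3.7,0,0,0,0,1],
  [1.5,3.7,0,0,0,0,1],
  [1.5,3.7,0,0,0,0,1],
  [1.5,3.7,0,0,0,0,1],
  [1.5,3.7,0,0,0,0,1],
  [1.5,3.7,0,0,0,0,1],
  [1.5,3.7,0,0,0,0,1],
  [1.5,3.7,0,0,0,0,1],
  [1.5,3.7,0,0,0,0,1],
  [1.5,3.7,0,0,0,0,1],
  [1.5,3.7,0,0,0,0,1],
  [1.5,3.7,0,0,0,0,1],
  [1.5,3.7,0,0,0,0,1],
  [1.5,3.7,0,0,0,0,1],
  [1.5,3.7,0,0,0,0,1],
  [1.5,3.7,0,0,0,0,1],
  [1.5,3.7,0,0,0,0,1],
  [0,0,0,0,0,0,1],
])

```text
time: 3.1
tool_pos: [0.5532, 0.0528, 0.2494]
tool_rot: [-0.001, 0.443, 0.896, 0.001]
contact_force: [-0.7, -0.5, 0.3]
gripper_width: 1.002
grasp_force: 0.0
```

```bash
python3 - <<'E'
from go import *
p=lamp(.174); rel(p+[0,0,.07],LP[2]+np.pi/2)
E
```

```text
t 3.1 pos [0.5532 0.0528 0.2494] need cm [3.79 8.6  8.07] turn z 0.63 zaxis [-0.     0.003 -1.   ] w 1.002 gf 0.0 F [-0.7 -0.5  0.3] q [-0.04 -0.11  1.78  0.    1.48 -0.69]
```

move_arm([
  [1.3,2.9,0,0,0,0.6,1],
  [1.3,2.9,2,0,0,0,1],
  [1.2,2.8,3,0,0,0,1],
  [0,0,3,0,0,0,1],
  [0,0,0,0,0,0,1],
  [0,0,0,0,0,0,1],
])

```text
time: 3.6
tool_pos: [0.5957, 0.1284, 0.1683]
tool_rot: [-0.003, 0.45, 0.893, -0.002]
contact_force: [0.3, -0.0, -0.2]
gripper_width: 1.001
grasp_force: 0.0
```

```bash
python3 - <<'E'
from go import *
p=lamp(.174); rel(p,LP[2]+np.pi/2)
a=[]
for n,(u,v) in (('top',(238,199)),('side',(242,232))):
    f=save(n); o=cv2.resize(f['img'][v-50:v+50,u-65:u+65],(520,400),interpolation=2)
    for X in (p,p+[0,0,.09]): 
        w=tuple(int(k) for k in (proj(f,X)[0]-[u-65,v-50])*4); cv2.circle(o,w,3,(0,0,255),-1)
    a.append(cv2.resize(o,(400,308)))
cv2.imwrite('pics/ap.png',np.hstack(a))
E
```

```text
t 3.6 pos [0.5957 0.1284 0.1683] need cm [0.37 0.67 6.95] turn z -0.3 zaxis [-0.006 -0.001 -1.   ] w 1.001 gf 0.0 F [ 0.3 -0.  -0.2] q [ 0.09  0.08  1.72 -0.    1.34 -0.55]
```

View pics/ap.png

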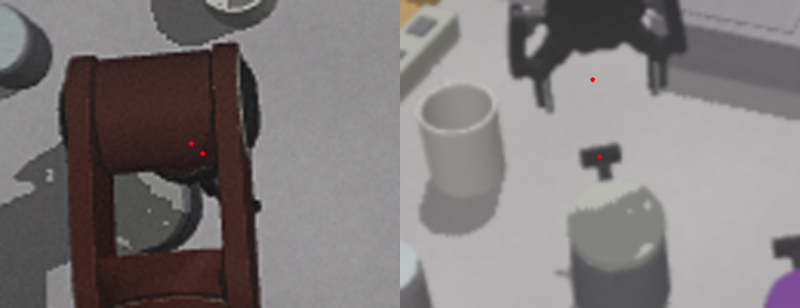

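The side view shows the open fingers straddling the pull, which sits on the predicted point at (600,156). I'll go down and grip.

move_arm([
  [0.4,0.7,0,0,0,0,1],
  [0,0,2,0,0,0,1],
  [0,0,2,0,0,0,1],
  [0,0,1.5,0,0,0,1],
  [0,0,1.2,0,0,0,1],
  [0,0,0,0,0,0,1],
  [0,0,0,0,0,0,-1],
  [0,0,0,0,0,0,-1],
  [0,0,0,0,0,0,-1],
  [0,0,0,0,0,0,-1],
  [0,0,0,0,0,0,-1],
  [0,0,0,0,0,0,-1],
  [0,0,0,0,0,0,-1],
  [0,0,0,0,0,0,-1],
])

```text
time: 4.87
tool_pos: [0.6004, 0.1345, 0.1048]
tool_rot: [-0.0, 0.451, 0.893, -0.002]
contact_force: [-3.7, -6.4, 2.6]
gripper_width: 0.41
grasp_force: 62.0
```

```bash
python3 - <<'E'
from go import *
p=lamp(.174); R=rel(p,LP[2]+np.pi/2)
# arc increments in tool axes
A=np.radians(np.r_[10,np.arange(16,71,6),70])
P=np.array([lamp(a) for a in A]); print((R.inv().apply(np.diff(P,axis=0))*100).round(2), (R.inv().apply(P[-1]-P[0])*100).round(2))
E
```

```text
t 4.87 pos [0.6004 0.1345 0.1048] need cm [ 0.18 -0.11  0.6 ] turn z -0.33 zaxis [-0.002 -0.003 -1.   ] w 0.41 gf 62.0 F [-3.7 -6.4  2.6] q [ 0.1   0.16  1.75 -0.    1.23 -0.53]
[[ 0.32 -0.01 -1.16]
 [ 0.44 -0.01 -1.12]
 [ 0.55 -0.01 -1.07]
 [ 0.66 -0.01 -1.01]
 [ 0.76 -0.01 -0.93]
 [ 0.86 -0.01 -0.85]
 [ 0.94 -0.01 -0.75]
 [ 1.02 -0.01 -0.65]
 [ 1.08 -0.01 -0.54]
 [ 1.13 -0.01 -0.42]
 [ 0.    0.    0.  ]] [ 7.76 -0.07 -8.5 ]
```

move_arm([
  [0.16,-0.1,-0.58,0,0,0,-1],
  [0.16,0,-0.58,0,0,0,-1],
  [0.22,0,-0.56,0,0,0,-1],
  [0.22,0,-0.56,0,0,0,-1],
  [0.28,0,-0.54,0,0,0,-1],
  [0.28,0,-0.54,0,0,0,-1],
  [0.33,0,-0.5,0,0,0,-1],
  [0.33,0,-0.5,0,0,0,-1],
  [0.38,0,-0.47,0,0,0,-1],
  [0.38,0,-0.47,0,0,0,-1],
  [0.43,0,-0.42,0,0,0,-1],
  [0.43,0,-0.42,0,0,0,-1],
  [0.47,0,-0.38,0,0,0,-1],
  [0.47,0,-0.38,0,0,0,-1],
  [0,0,0,0,0,0,-1],
])

```text
time: 6.12
tool_pos: [0.5712, 0.1729, 0.1724]
tool_rot: [-0.002, 0.45, 0.893, -0.001]
contact_force: [-6.5, 2.5, -14.1]
gripper_width: 0.405
grasp_force: 62.4
```

```bash
python3 - <<'E'
from go import *
R=rel(lamp(np.radians(52)),LP[2]+np.pi/2)
a=[]
for n,(u,v) in (('top',(238,199)),('side',(242,220))):
    f=save(n); o=cv2.resize(f['img'][v-50:v+50,u-65:u+65],(400,308),interpolation=2)
    a.append(o)
cv2.imwrite('pics/mid.png',np.hstack(a))
E
```

```text
t 6.12 pos [0.5712 0.1729 0.1724] need cm [-0.09 -0.06  0.47] turn z -0.28 zaxis [-0.004  0.    -1.   ] w 0.405 gf 62.4 F [ -6.5   2.5 -14.1] q [ 0.17  0.05  1.75  0.    1.35 -0.47]
```

View pics/mid.png

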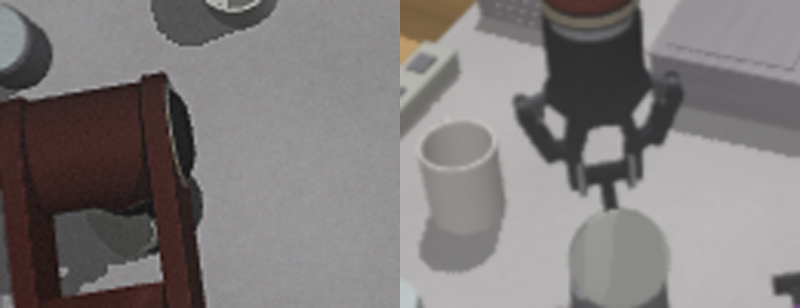

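The head is rising with the bar held in the pads, and its face is visible at (618,260). I'll continue to 70°.

move_arm([
  [0.5,0,-0.33,0,0,0,-1],
  [0.5,0,-0.33,0,0,0,-1],
  [0.54,0,-0.27,0,0,0,-1],
  [0.54,0,-0.27,0,0,0,-1],
  [0.56,0,-0.21,0,0,0,-1],
  [0.56,0,-0.21,0,0,0,-1],
  [0,0,0,0,0,0,-1],
  [0,0,0,0,0,0,-1],
])

```text
time: 6.88
tool_pos: [0.5527, 0.1977, 0.189]
tool_rot: [-0.001, 0.45, 0.893, -0.001]
contact_force: [-7.2, -2.2, -14.9]
gripper_width: 0.403
grasp_force: 61.8
```

```bash
python3 - <<'E'
from go import *
for d in (66,70,74): rel(lamp(np.radians(d)),LP[2]+np.pi/2)
f=save('side'); u,v=242,215
a=[]
o=cv2.resize(f['img'][v-50:v+50,u-65:u+65],(780,600),interpolation=2)
for d in (65,70,75):
    w=tuple(int(k) for k in (proj(f,lamp(np.radians(d)))[0]-[u-65,v-50])*6); cv2.circle(o,w,3,(0,0,255),-1)
cv2.imwrite('pics/mid2.png',o)
E
```

```text
t 6.88 pos [0.5527 0.1977 0.189 ] need cm [-0.71 -0.06  0.8 ] turn z -0.28 zaxis [-0.003 -0.002 -1.   ] w 0.403 gf 61.8 F [ -7.2  -2.2 -14.9] q [ 0.22  0.01  1.76 -0.    1.37 -0.42]
t 6.88 pos [0.5527 0.1977 0.189 ] need cm [ 0.04 -0.06  0.53] turn z -0.28 zaxis [-0.003 -0.002 -1.   ] w 0.403 gf 61.8 F [ -7.2  -2.2 -14.9] q [ 0.22  0.01  1.76 -0.    1.37 -0.42]
t 6.88 pos [0.5527 0.1977 0.189 ] need cm [ 0.82 -0.07  0.31] turn z -0.28 zaxis [-0.003 -0.002 -1.   ] w 0.403 gf 61.8 F [ -7.2  -2.2 -14.9] q [ 0.22  0.01  1.76 -0.    1.37 -0.42]
```

View pics/mid2.png

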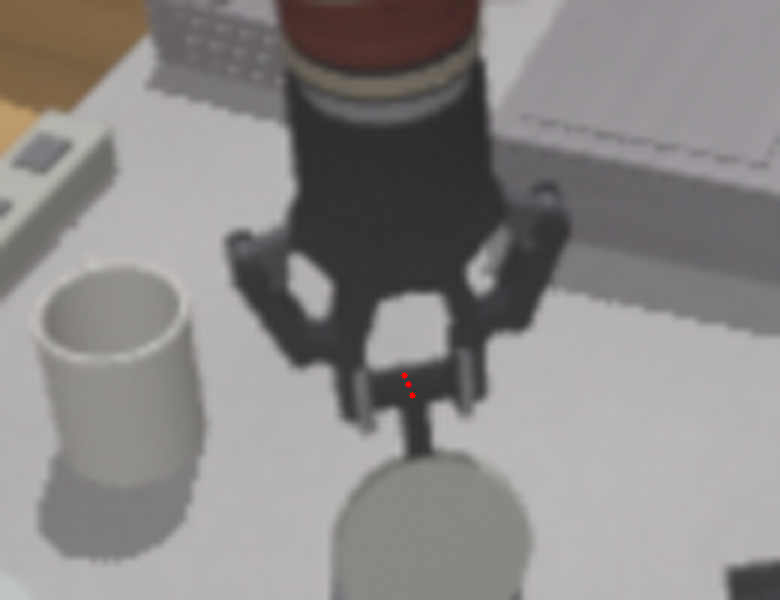

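The pull sits on the predicted 70° point at (408,385). I'll release and back off upward, then check.

move_arm([
  [0,0,0,0,0,0,1],
  [0,0,0,0,0,0,1],
  [0,0,0,0,0,0,1],
  [0,0,0,0,0,0,1],
  [0,0,0,0,0,0,1],
  [0,0,0,0,0,0,1],
  [0,0,0,0,0,0,1],
  [0,0,-2,0,0,0,1],
  [0,0,-3,0,0,0,1],
  [0,0,-3,0,0,0,1],
  [0,0,-2,0,0,0,1],
  [0,-4,0,0,0,0,1],
  [0,-4,0,0,0,0,1],
  [0,-4,0,0,0,0,1],
  [0,-4,0,0,0,0,1],
  [0,-4,0,0,0,0,1],
  [0,-4,0,0,0,0,1],
  [0,-4,0,0,0,0,1],
  [0,-4,0,0,0,0,1],
])

```text
time: 8.52
tool_pos: [0.2951, 0.0072, 0.289]
tool_rot: [0.0, 0.45, 0.893, -0.0]
contact_force: [-0.3, -1.4, 0.8]
gripper_width: 1.0
grasp_force: 0.0
```

```bash
python3 - <<'E'
from go import *
rel(lid(0)+[0,0,.2],CP[2]+np.pi/2)
a=[]
for n,(u,v) in (('top',(222,210)),('side',(247,240))):
    f=save(n); o=cv2.resize(f['img'][v-40:v+40,u-26:u+26],(390,600),interpolation=2)
    for d in (65,70,75):
        w=tuple(int(k) for k in (proj(f,lamp(np.radians(d)))[0]-[u-26,v-40])*7.5); cv2.circle(o,w,2,(0,0,255),-1)
    a.append(o)
cv2.imwrite('pics/rel.png',np.hstack(a))
E
```

```text
t 8.52 pos [0.2951 0.0072 0.289 ] need cm [-29.37   0.14   2.42] turn z -57.18 zaxis [ 0. -0. -1.] w 1.0 gf 0.0 F [-0.3 -1.4  0.8] q [-0.23 -0.89  2.23 -0.    1.79 -0.87]
```

View pics/rel.png

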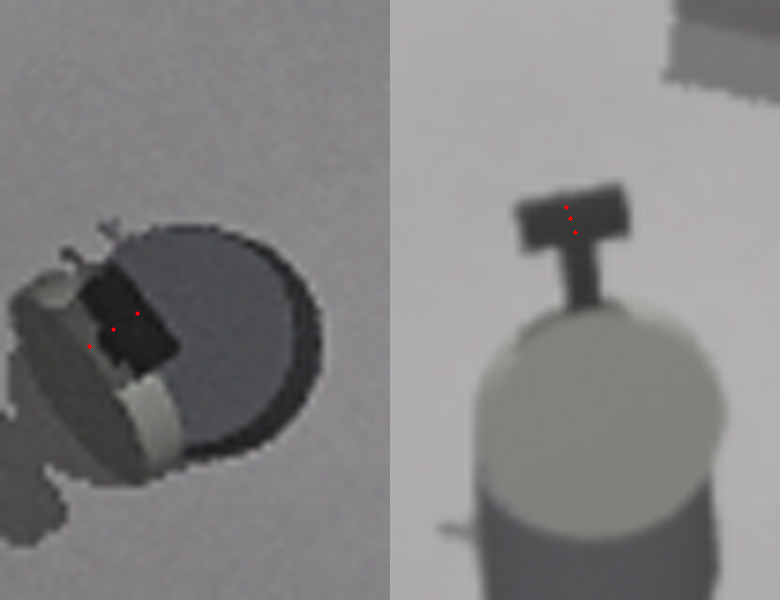

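```bash
python3 - <<'E'
from go import *
T=load('top');S=load('side')
def W(p,L):
    c,s=np.cos(p[2]),np.sin(p[2]); L=np.atleast_2d(L)
    return np.c_[p[0]+c*L[:,0]-s*L[:,1],p[1]+s*L[:,0]+c*L[:,1],L[:,2]]
def pts(q,a):
    u=np.array([np.cos(a),0,-np.sin(a)]);n=np.array([np.sin(a),0,np.cos(a)]);h=np.array([.042,0,.074])
    return W(q,[h-.115*u+.005*n,h-.042*u+.009*n+.009*n*(1 if 1 else 0)])
from scipy.optimize import least_squares
def res(q):
    # q: x,y,yaw,a1,a2, tbias(2), sbias(2)
    tb,sb=q[5:7],q[7:9]
    A=pts(q,q[3]);A[:,:]=A; B=pts(q,q[4])
    O=W(q,[0,0,.068])
    return np.r_[(proj(T,A)+tb-[[238.6,198.6],[218.2,214.4]]).ravel(),(proj(S,A[:1])+sb-[242.2,232.6]).ravel(),
     (proj(T,B[:1])+tb-[196+128/7.5,170+320/7.5]).ravel(),(proj(S,B[:1])+sb-[221+(573-390)/7.5,200+216/7.5]).ravel(),
     .5*(proj(T,O)+tb-[220.7,214.7]).ravel(), q[5:9]]
r=least_squares(res,LP+[.174,1.2,0,0,0,0]);print(r.x.round(3),np.degrees(r.x[3:5]),r.fun.round(2))
J=r.jac;print(np.degrees(np.sqrt(np.diag(np.linalg.inv(J.T@J)))[4])*.5)
E
```

```text
[ 0.556  0.191  2.223  0.187  1.185  0.096 -0.294  0.24   0.295] [10.72996075 67.88701636] [ 0.55 -0.19 -0.55  0.38 -0.18  0.   -0.05  0.15 -0.07 -0.3  -0.09 -0.09
  0.1  -0.29  0.24  0.3 ]
0.7653820420417007
```

The released head measures about 68° (top (128,320), side (573,216)), which is inside the 65–75° band. Next is the lid pull.

move_arm([
  [-3,0,0,0,0,0,1],
  [-3,0,0,0,0,0,1],
  [-3,0,0,0,0,0,1],
  [-3,0,0,0,0,0,1],
  [-3,0,0,0,0,0,1],
  [-3,0,0,0,0,0,1],
  [-3,0,0,0,0,0,1],
  [-3,0,0,0,0,0,1],
  [-3,0,0,0,0,0,1],
  [-2.4,0.1,0,0,0,0,1],
  [0,0,2,0,0,-7.1,1],
  [0,0,3,0,0,-7.1,1],
  [0,0,3,0,0,-7.1,1],
  [0,0,3,0,0,-7.1,1],
  [0,0,2,0,0,-7.1,1],
  [0,0,0,0,0,-7.1,1],
  [0,0,0,0,0,-7.1,1],
  [0,0,0,0,0,-7.1,1],
  [0,0,0,0,0,0,1],
  [0,0,0,0,0,0,1],
])

```text
time: 10.28
tool_pos: [0.4727, -0.2279, 0.1587]
tool_rot: [-0.0, -0.027, 1.0, 0.0]
contact_force: [-0.2, -0.0, 0.2]
gripper_width: 1.005
grasp_force: 0.0
```

```bash
python3 - <<'E'
from go import *
rel(lid(0)+[0,0,.004],CP[2]+np.pi/2)
u,v=315,172; f=save('side')
o=cv2.resize(f['img'][v-40:v+40,u-52:u+52],(780,600),interpolation=2)
for z in (0,.04):
    w=tuple(int(k) for k in (proj(f,lid(0)+[0,0,z])[0]-[u-52,v-40])*7.5); cv2.circle(o,w,3,(0,0,255),-1)
cv2.imwrite('pics/lid.png',o)
E
```

```text
t 10.28 pos [ 0.4727 -0.2279  0.1587] need cm [0.15 0.01 8.97] turn z -0.62 zaxis [-0.     0.001 -1.   ] w 1.005 gf 0.0 F [-0.2 -0.   0.2] q [-0.59 -0.11  1.93  0.    1.32 -2.22]
```

View pics/lid.png

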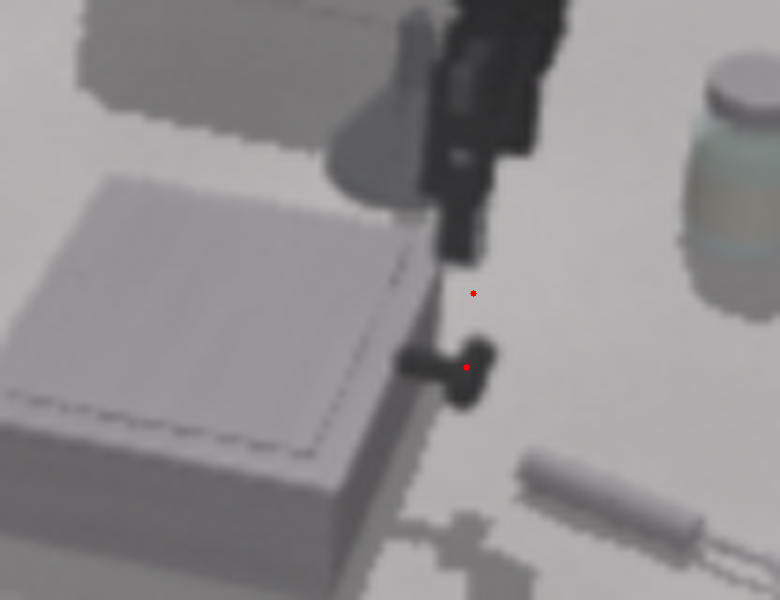

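The gripper is above the lid pull, which lies at (472,373), about 1–2 mm farther out than predicted. I'll go down and pinch it.

move_arm([
  [0.3,0,1,0,0,-0.6,1],
  [0,0,2,0,0,0,1],
  [0,0,2,0,0,0,1],
  [0,0,2,0,0,0,1],
  [0,0,1.2,0,0,0,1],
  [0,0,0.6,0,0,0,1],
  [0,0,0,0,0,0,1],
  [0,0,0,0,0,0,-1],
  [0,0,0,0,0,0,-1],
  [0,0,0,0,0,0,-1],
  [0,0,0,0,0,0,-1],
  [0,0,0,0,0,0,-1],
  [0,0,0,0,0,0,-1],
  [0,0,0,0,0,0,-1],
  [0,0,0,0,0,0,-1],
])

```text
time: 11.58
tool_pos: [0.4698, -0.2283, 0.0728]
tool_rot: [0.001, -0.034, 0.999, 0.0]
contact_force: [-1.0, 3.2, 5.6]
gripper_width: 0.404
grasp_force: 60.3
```

```bash
python3 - <<'E'
from go import *
R=rel(lid(0),CP[2]+np.pi/2)
A=np.radians(np.linspace(0,55,37))
P=np.array([lid(a) for a in A]); print((R.inv().apply(np.diff(P,axis=0))*100).round(2).tolist())
E
```

```text
t 11.58 pos [ 0.4698 -0.2283  0.0728] need cm [-0.13  0.03  0.79] turn z 0.11 zaxis [ 0.001  0.    -1.   ] w 0.404 gf 60.3 F [-1.   3.2  5.6] q [-0.6  -0.01  1.99  0.    1.16 -2.23]
[[-0.02, 0.0, -0.55], [-0.04, 0.0, -0.55], [-0.05, 0.0, -0.54], [-0.06, 0.0, -0.54], [-0.08, 0.0, -0.54], [-0.09, 0.0, -0.54], [-0.11, 0.0, -0.54], [-0.12, -0.0, -0.53], [-0.14, -0.0, -0.53], [-0.15, -0.0, -0.53], [-0.16, -0.0, -0.52], [-0.18, -0.0, -0.52], [-0.19, -0.0, -0.51], [-0.21, -0.0, -0.51], [-0.22, -0.0, -0.5], [-0.23, -0.0, -0.49], [-0.25, -0.0, -0.49], [-0.26, -0.0, -0.48], [-0.27, -0.0, -0.47], [-0.28, -0.0, -0.47], [-0.3, -0.0, -0.46], [-0.31, -0.0, -0.45], [-0.32, -0.0, -0.44], [-0.33, -0.0, -0.43], [-0.34, -0.0, -0.43], [-0.35, -0.0, -0.42], [-0.37, -0.0, -0.41], [-0.38, -0.0, -0.4], [-0.39, -0.0, -0.39], [-0.4, -0.0, -0.38], [-0.41, -0.0, -0.37], [-0.42, -0.0, -0.35], [-0.43, -0.0, -0.34], [-0.43, -0.0, -0.33], [-0.44, -0.0, -0.32], [-0.45, -0.0, -0.31]]
```

move_arm([
  [-0.02,0,-0.55,0,0,0,-1],
  [-0.04,0,-0.55,0,0,0,-1],
  [-0.05,0,-0.54,0,0,0,-1],
  [-0.06,0,-0.54,0,0,0,-1],
  [-0.08,0,-0.54,0,0,0,-1],
  [-0.09,0,-0.54,0,0,0,-1],
  [-0.11,0,-0.54,0,0,0,-1],
  [-0.12,0,-0.53,0,0,0,-1],
  [-0.14,0,-0.53,0,0,0,-1],
  [-0.15,0,-0.53,0,0,0,-1],
  [-0.16,0,-0.52,0,0,0,-1],
  [-0.18,0,-0.52,0,0,0,-1],
  [-0.19,0,-0.51,0,0,0,-1],
  [-0.21,0,-0.51,0,0,0,-1],
  [-0.22,0,-0.5,0,0,0,-1],
  [-0.23,0,-0.49,0,0,0,-1],
  [-0.25,0,-0.49,0,0,0,-1],
  [-0.26,0,-0.48,0,0,0,-1],
  [0,0,0,0,0,0,-1],
])

```text
time: 13.17
tool_pos: [0.4958, -0.2264, 0.1655]
tool_rot: [0.001, -0.034, 0.999, 0.0]
contact_force: [7.5, 0.2, -8.2]
gripper_width: 0.408
grasp_force: 60.7
```

```bash
python3 - <<'E'
from go import *
rel(lid(np.radians(27.5)),CP[2]+np.pi/2)
E
```

```text
t 13.17 pos [ 0.4958 -0.2264  0.1655] need cm [-0.08  0.01  0.64] turn z 0.12 zaxis [ 0.003  0.    -1.   ] w 0.408 gf 60.7 F [ 7.5  0.2 -8.2] q [-0.57 -0.07  1.88  0.    1.33 -2.2 ]
```

The pull is tracking the arc and still gripped, so I'll continue to 55°.

move_arm([
  [-0.27,0,-0.47,0,0,0,-1],
  [-0.28,0,-0.47,0,0,0,-1],
  [-0.3,0,-0.46,0,0,0,-1],
  [-0.31,0,-0.45,0,0,0,-1],
  [-0.32,0,-0.44,0,0,0,-1],
  [-0.33,0,-0.43,0,0,0,-1],
  [-0.34,0,-0.43,0,0,0,-1],
  [-0.35,0,-0.42,0,0,0,-1],
  [-0.37,0,-0.41,0,0,0,-1],
  [-0.38,0,-0.4,0,0,0,-1],
  [-0.39,0,-0.39,0,0,0,-1],
  [-0.4,0,-0.38,0,0,0,-1],
  [-0.41,0,-0.37,0,0,0,-1],
  [-0.42,0,-0.35,0,0,0,-1],
  [-0.43,0,-0.34,0,0,0,-1],
  [-0.43,0,-0.33,0,0,0,-1],
  [-0.44,0,-0.32,0,0,0,-1],
  [-0.45,0,-0.31,0,0,0,-1],
  [0,0,0,0,0,0,-1],
  [0,0,0,0,0,0,-1],
])

```text
time: 14.83
tool_pos: [0.561, -0.2216, 0.237]
tool_rot: [-0.0, -0.034, 0.999, 0.001]
contact_force: [2.6, 3.3, -10.1]
gripper_width: 0.404
grasp_force: 61.9
```

```bash
python3 - <<'E'
from go import *
for d in (52,55,58): rel(lid(np.radians(d)),CP[2]+np.pi/2)
u,v=290,160; f=save('side'); save('top')
o=cv2.resize(f['img'][v-60:v+60,u-78:u+78],(780,600),interpolation=2)
for d in (50,55,60):
    for L in ([lid(np.radians(d))],):
        w=tuple(int(k) for k in (proj(f,L[0])[0]-[u-78,v-60])*5); cv2.circle(o,w,3,(0,0,255),-1)
    for s in (-.1,.1):   # lid top edge corners (170 mm from hinge, top 8 mm)
        a=np.radians(d); x=.085-.17*np.cos(a)+.008*np.sin(a); z=.06+.17*np.sin(a)+.008*np.cos(a)
        c,si=np.cos(CP[2]),np.sin(CP[2]); X=[CP[0]+c*x-si*s,CP[1]+si*x+c*s,z]
        w=tuple(int(k) for k in (proj(f,X)[0]-[u-78,v-60])*5); cv2.circle(o,w,3,(0,255,0),-1)
cv2.imwrite('pics/end.png',o)
E
```

```text
t 14.83 pos [ 0.561  -0.2216  0.237 ] need cm [ 0.74 -0.04  1.24] turn z 0.14 zaxis [-0.001  0.001 -1.   ] w 0.404 gf 61.9 F [  2.6   3.3 -10.1] q [-0.5   0.01  1.68  0.    1.45 -2.14]
t 14.83 pos [ 0.561  -0.2216  0.237 ] need cm [-0.14 -0.04  0.62] turn z 0.14 zaxis [-0.001  0.001 -1.   ] w 0.404 gf 61.9 F [  2.6   3.3 -10.1] q [-0.5   0.01  1.68  0.    1.45 -2.14]
t 14.83 pos [ 0.561  -0.2216  0.237 ] need cm [-1.05 -0.04  0.05] turn z 0.14 zaxis [-0.001  0.001 -1.   ] w 0.404 gf 61.9 F [  2.6   3.3 -10.1] q [-0.5   0.01  1.68  0.    1.45 -2.14]
```

View pics/end.png

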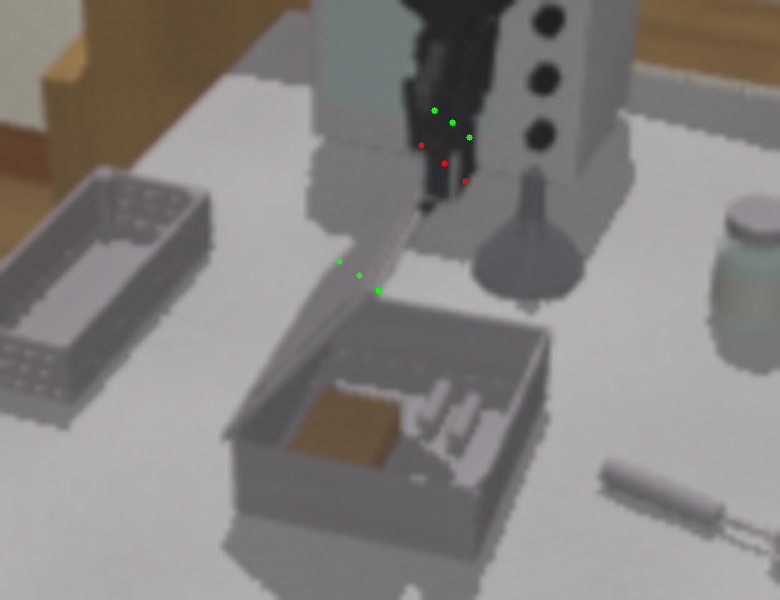

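```bash
python3 - <<'E'
from go import *
f=load('side'); u,v=282,168
o=cv2.resize(f['img'][v-38:v+38,u-25:u+25],(395,600),interpolation=2); o=cv2.convertScaleAbs(o,alpha=1.5); b=o.copy()
def X(a,r,s,n):
    x=.085-r*np.cos(a)+n*np.sin(a); z=.06+r*np.sin(a)+n*np.cos(a); c,si=np.cos(CP[2]),np.sin(CP[2])
    return [CP[0]+c*x-si*s,CP[1]+si*x+c*s,z]
for d,col in ((50,(255,0,0)),(55,(0,255,0)),(60,(0,0,255))):
    P=proj(f,np.array([X(np.radians(d),r,s,.008) for r,s in ((0,.1),(.17,.1),(.17,-.1),(0,-.1))]))
    cv2.polylines(b,[((P-[u-25,v-38])*7.9).astype(np.int32)],True,col,1)
cv2.imwrite('pics/end2.png',np.hstack([o,b]))
E
```

```text
(no output)
```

View pics/end2.png

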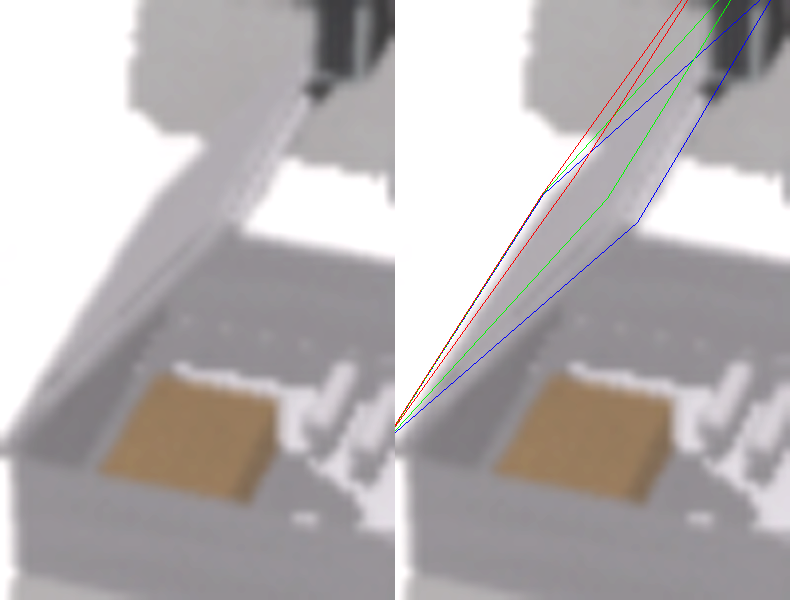

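In the crop, the lid's near free corner (about (625,213) in the right panel) falls between the 50° and 55° outlines, at about 53°. The TCP arc says about 54.5°. A nudge of +1.3° centres it, and then I hold.

move_arm([
  [-0.22,0,-0.15,0,0,0,-1],
  [-0.22,0,-0.14,0,0,0,-1],
  [0,0,0,0,0,0,-1],
  [0,0,0,0,0,0,-1],
  [0,0,0,0,0,0,-1],
  [0,0,0,0,0,0,-1],
  [0,0,0,0,0,0,-1],
  [0,0,0,0,0,0,-1],
  [0,0,0,0,0,0,-1],
  [0,0,0,0,0,0,-1],
])

```text
time: 15.77
tool_pos: [0.565, -0.2213, 0.2397]
tool_rot: [-0.001, -0.033, 0.999, 0.001]
contact_force: [2.5, 5.6, -10.4]
gripper_width: 0.403
grasp_force: 61.8
```

```bash
python3 - <<'E'
from go import *
rel(lid(np.radians(56)),CP[2]+np.pi/2)
if manip.state()['grasp_force']>30: print(manip.job_done())
E
```

```text
t 15.77 pos [ 0.565  -0.2213  0.2397] need cm [-0.04 -0.04  0.7 ] turn z 0.09 zaxis [-0.001  0.002 -1.   ] w 0.403 gf 61.8 F [  2.5   5.6 -10.4] q [-0.5   0.02  1.67  0.    1.46 -2.13]
the job is handed in; nothing more can be done
None
```

I handed the job in at about 16 s: by my measurements the lamp head stands let go at about 68°, the gripper is holding the case's lid at about 55°, and the arm touched no bystander that I could see, but the hand-in returned no verdict.

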